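# Ready the grill cleaner: tablet in the bowl, safety cap off the jug

### The arm

A 7-joint arm with a two-finger parallel gripper is mounted at the origin on the work surface. World frame = base frame: x ahead of the robot, y to its left, z up, the work surface at z = 0. Lengths are in m, angles in rad, forces in N, time in s.
With the tool pointing down it reaches from about 0.4 to 0.875 m from the base axis. Payload 19.3 kg.
Tool frame: the origin (TCP) lies where the fingers leave the gripper's body, on its centre line; the fingertips stand bot.tip_reach ahead of it and the grasp point (between the pads) lies 54 mm ahead of it (bot.tip_reach is the distance from the TCP to the fingertips, in m); z points along the fingers, y is the line along which they close (so a half turn about z gives the same grasp; the last joint's range is limited). The gripper opens to 85 mm and grips with 20 to 120 N. Pads are 22 mm wide; open, the fingers measure 114 mm over their backs; the gripper's body (76 mm by 85 mm) begins 54 mm behind the grasp point. The pads swing forward as they close: fully open they stand 13 mm farther back than shut.
Start: joints at [1.165, 0.521, -0.036, 1.599, 0.021, 1.021, -0.113], TCP at [0.206, -0.59, 0.304] pointing down, gripper open.
Joint ranges: [-2.91, 2.91], [-0.3, 2.13], [-1.5, 1.42], [0.17, 2.43], [-1.26, 4.41], [0.16, 1.93], [-2.52, 2.52]. Speed limits (rad/s): [1.89, 1.89, 2.39, 2.39, 3.01, 3.01, 3.01].

### API

Orientations are given as [roll, pitch, yaw] about the fixed x, y, z axes, in that order (R = Rz(yaw) Ry(pitch) Rx(roll)).
In Python, from workcell import bot gives the robot as it stands. The module is installed in compiled form; this text tells all that it offers.
- The arm moves only by the shell command python3 -m jog 'ROWS' [FORCE]. ROWS is JSON, a list that holds one entry, the list of rows, each a list of 7 numbers: the shift along the tool's x, y, z in mm, then the turn, a rotation vector about the tool's x, y, z in rad, then the opening, from 0 (shut) to 1 (fully open). In form: [[[tx, ty, tz, wx, wy, wz, fingers], ...]]. A call has 1 to 5 rows; each row shifts and turns the commanded pose from where the row before left it, along the tool's axes as they then stand; what a row does not reach is not made up. A row lasts 1/10 s, in which the tool goes at most 50 mm and 8.59 degrees, less where a joint would pass 70% of its speed; a pose out of reach is approached as far as the arm can. A call is refused whole if a number of a shift passes 50 or a number of a turn 0.15, either way. A call with a gripper value outside its range is refused whole. The fingers move at their own pace and stop on an object; FORCE is the grip in N (left out, the last holds). Time passes only in rows, so rows that do not move let the fingers close. It gives the time, the measured TCP pose, the force, the opening and the grip force at its end, in the units of the state.
- bot.observe(): the state, without advancing time (a new reading comes with each control period).
- bot.grab_frame(name): name is "side" or "top"; returns a dict with "img" (480x640x3 uint8, red, green, blue), "intrinsics" (3x3 intrinsics, pixels), "R" (3x3) and "t" (3): a world point X has camera coordinates R X + t. Camera axes: x right, y down, z forward; pixel columns grow to the right and rows downward; lengths in m; the calibration is good to about 2 mm. A picture is of the moment at which its call begins. There is no depth.
- bot.job_done(): hands the job in; it is judged then, once.
Trained networks look in a picture, given as the dict that the camera call returned (one of the last four; its "shot" number tells which), for a name from the list of things; names that differ only in an ending like _2 or _b are one class to them, and where a whole thing is asked for, a point or a joint stands for the part that bears it (a point fixed in the world has none). Each returns a list of dicts, best first, with "conf" (0 to 1); they miss things now and then, are a little off and sometimes report something else, mostly with a low value. They report only what shows in the picture. A call takes as long as a camera call. They do not tell look-alikes from the thing itself.
- bot.trace(query, picture): "region" (480x640 bool, what is visible of it).
- bot.spot_point(query, picture): "xyz" ([x, y, z] in m, in world coordinates, good to about 4 mm: a listed point, or the origin of a listed thing).
The state is a dict: "clock": time; "qpos": joint angles; "qd": joint speeds; "joint_efforts": joint torques, N m; "position": TCP position; "tool_rot": TCP orientation; "force": force on the tool from outside, world axes, zero at the start; "moment": the same for the moment, N m; "grip_width": finger opening in m; "finger_force": force on a finger pad.
Only numpy, scipy, OpenCV 4.12 (cv2) and the standard library are available. Lean on these libraries where they do the work, as an engineer would, in place of code of your own. Each camera call takes 0.05 s, during which the arm holds its last target. There are 200 camera calls.

### The job

Get the grill cleaner ready: take the round tablet out of the pocket tray and put it in the larger dip bowl, then open the cleaner jug by pressing its safety cap down, turning it anticlockwise about a quarter turn while pressed, and lifting it off. Finish while still holding the cap in the gripper, level and straight above the jug's mouth, about five centimetres clear of it; leave everything else where it is.

Things in the scene. Friction and masses are not known exactly. Their poses are not given: they have to be found in the camera images.
- tablet: White round cleaning tablet, a plain upright cylinder 26 mm in diameter and 22 mm tall, 20 g. Origin at the centre of its underside, z up. It stands (underside 4 mm above the shelf) in one of the six pockets of the tray, 14 mm proud of the tray's top; which pocket varies.
- tray: Fixed flat dark steel tray, 130 mm (its x) by 190 mm (its y), 12 mm thick; origin at the centre of its underside. Six square pockets 31 mm wide, 8 mm deep at x = -30, +30 and y = -60, 0, +60 mm. Filled are (-30,-60), (-30,+60), (+30,0): the round tablet and two oblong bars in varying order, so along the tray's y the pockets next to each are empty.
- bar1: White oblong bar 14 mm (its x) by 28 mm (its y) by 22 mm tall, standing in a tray pocket; leave it there. Origin at the centre of its underside.
- bar2: A second oblong bar just like bar1; leave it in its pocket.
- bowl: The larger of two white round ceramic dip bowls: mouth 120 mm across, 45 mm tall, its inner floor 5 mm above its origin, 450 g, loose on the shelf. Origin at the centre of its underside, z up. The tablet goes in here. The two bowls may have swapped places.
- small_bowl: The smaller white dip bowl, mouth 80 mm across, 35 mm tall; leave it. Origin at the centre of its underside.
- jug: White round cleaner jug, 90 mm in diameter, in a square open steel holder (110 mm wide, 45 mm tall) bolted to the shelf: neither moves. Origin at the centre of the holder's underside, z up. Shoulder at 100 to 121 mm, then a neck 26 mm in diameter with two side tabs (44 mm over both) up to the mouth at 147 mm. The cap's skirt ends 14 mm above the shoulder.
- jug_mouth (a point): Centre of the jug's mouth, the top of its neck, 147 mm above the jug's origin. Two pins in the cap's skirt sit in notches under the neck's tabs: clockwise is blocked; anticlockwise is blocked until the cap is pressed 5 mm. Turned 60 to 110 degrees the cap is free to lift; turned back below about 55 degrees it catches again until lifted 20 mm.
- cap: Grey round ribbed push-and-turn cap on the jug, 56 mm in diameter, 40 mm tall, 60 g. Origin at the centre of its skirt's lower edge, z up; locked, 135 mm above the jug's origin (cap top at 175 mm). The upper 16 mm is solid, the best place to grip: from above, across its width, from any side. Press it 6 to 9 mm, keep it pressed, turn it 75 degrees anticlockwise seen from above, lift.
- piston (a joint): Travel (m) of the spring piston in the mouth, which pushes the cap up with 1 N per mm: 0 fully up (cap off), about 0.006 with the cap locked (6 N), 0.011 or more with the cap pressed far enough to turn (11 N), 0.016 at its stop (16 N, cap pressed 10 mm). A turned cap that is let up rises 6 mm above its locked height.
- plate: Teal enamel plate, 170 mm across, 20 mm tall, at the far side; leave it. Origin at the centre of its underside.
- scraper: Heavy steel grill scraper, 310 mm long, lying along its x on the left, blade at +x, 110 mm wide, under 25 mm tall; leave it. Origin on the shelf under the front end of its handle.
- fork: Wooden handled grill fork, 340 mm long, lying along its x at the far right, 22 mm tall; leave it. Origin on the shelf under its middle.
- shaker: Steel salt shaker, 50 mm in diameter, 90 mm tall, standing at the far left of the bowls; leave it. Origin at the centre of its underside.
- jar: Closed spice jar, 60 mm in diameter, 90 mm tall, standing to the left of the jug on the robot side; leave it. Origin at the centre of its underside.
Not all that is in view belongs to the job. Leave any blue or yellow look-alike of the tablet alone.

How it is judged:
By the outcome, as a careful person would: the job done as asked, in the order asked, and still so for the second after the job is handed in, while the arm keeps its last pose, push and grip.
It also fails if it takes over 48 s, if anything falls off the work surface, if the arm or the gripper's body presses on something with over 40 N, if the wrist force passes 120 N, or if a joint passes its speed limit or range.

## Working session

There is one attempt and no reset: what is moved stays moved. The work goes in short steps, Python scripts to look and compute and a shell command to move; the robot and the scene stay as the last step left them, time stands still between calls to the robot, and variables do not carry over. Pictures are saved under pics/ and viewed, at most 10 in all, crops included, and the job is handed in when it is done.

```bash
mkdir -p pics; cat > h.py <<'E'
import numpy as np, cv2
from workcell import bot
def uv(f,X):
    c=f["R"]@np.array(X)+np.array(f["t"]).ravel(); p=f["intrinsics"]@c; return p[:2]/p[2]
def ray(f,p):
    R=np.array(f["R"]);t=np.array(f["t"]).ravel()
    return -R.T@t, R.T@np.linalg.solve(f["intrinsics"],[p[0],p[1],1.])
def atz(f,p,z):
    o,d=ray(f,p); return o+d*(z-o[2])/d[2]
def tri(f1,p1,f2,p2):
    o1,d1=ray(f1,p1);o2,d2=ray(f2,p2)
    s=np.linalg.lstsq(np.c_[d1,-d2],o2-o1,rcond=None)[0]
    a,b=o1+d1*s[0],o2+d2*s[1]; return (a+b)/2,np.linalg.norm(a-b)
def save(f,n): cv2.imwrite(f"pics/{n}.png",f["img"][:,:,::-1])
E
python3 - <<'E'
from h import *
np.set_printoptions(precision=4,suppress=True)
s=bot.observe();print(s,bot.tip_reach)
for n in("top","side"):
    f=bot.grab_frame(n);save(f,n+"0")
    print(n,-f["R"].T@np.array(f["t"]).ravel(), f["R"][2])
    for q in["tablet","tray","bar1","bowl","small_bowl","jug","jug_mouth","cap","jar","shaker","plate","scraper","fork"]:
        for d in bot.spot_point(q,f)[:4]:
            print(q,round(d["conf"],2),np.round(d["xyz"],3),uv(f,d["xyz"]).round())
E
```

```text
{'clock': 0.0, 'qpos': array([ 1.1648,  0.522 , -0.0363,  1.6   ,  0.0212,  1.0211, -0.1128]), 'qd': array([ 0.0004, -0.0007,  0.0022,  0.0002,  0.0003, -0.0001,  0.0016]), 'joint_efforts': array([  0.0033, -92.7079,   1.9818, -36.9911,   0.0178,   0.0084,
         0.    ]), 'position': array([ 0.2058, -0.5899,  0.3033]), 'tool_rot': array([-3.1404,  0.0001,  0.3358]), 'force': array([ 0.8954, -0.5892,  0.2077]), 'moment': array([ 0.0475, -0.0048,  0.0128]), 'finger_force': 0.0, 'grip_width': 0.08514278572993747} 0.0726
top [0.3718 0.0593 1.1876] [ 0.1646  0.021  -0.9861]
tablet 0.62 [ 0.588 -0.189 -0.004] [418. 238.]
tablet 0.6 [ 0.493 -0.24   0.004] [438. 272.]
tablet 0.6 [ 0.573 -0.243  0.002] [438. 243.]
tray 0.6 [ 0.509  0.233 -0.002] [264. 262.]
tray 0.59 [ 0.459 -0.243 -0.   ] [438. 285.]
tray 0.22 [0.74  0.18  0.004] [286. 181.]
bar1 0.48 [ 0.435 -0.304  0.006] [462. 294.]
bar1 0.45 [ 0.435 -0.18   0.007] [415. 293.]
bowl 0.93 [ 0.432 -0.002  0.004] [349. 292.]
bowl 0.5 [ 0.434 -0.305  0.004] [462. 294.]
small_bowl 0.86 [ 0.595  0.007 -0.002] [347. 233.]
jug 0.76 [ 0.508  0.2
[... 589 characters left out ...]
0.25  -0.002] [338. 386.]
tablet 0.51 [ 0.493 -0.241  0.001] [299. 385.]
tray 0.73 [ 0.465 -0.24  -0.001] [286. 387.]
bar1 0.57 [ 0.43  -0.178  0.006] [267. 361.]
bar1 0.43 [ 0.434 -0.301  0.005] [272. 414.]
bowl 0.98 [ 0.429  0.002 -0.001] [263. 300.]
small_bowl 0.92 [ 0.593  0.008 -0.001] [331. 291.]
jug 0.8 [0.508 0.231 0.003] [289. 232.]
jug_mouth 0.67 [0.505 0.234 0.15 ] [285. 188.]
cap 0.61 [0.507 0.236 0.133] [286. 192.]
jar 0.8 [0.329 0.361 0.005] [223. 207.]
shaker 0.97 [0.744 0.184 0.002] [379. 236.]
plate 0.57 [ 0.78   0.013 -0.001] [407. 283.]
plate 0.56 [ 0.435 -0.298  0.005] [273. 413.]
scraper 0.88 [ 0.544  0.49  -0.002] [294. 176.]
fork 0.87 [ 0.692 -0.344 -0.   ] [407. 421.]
```

View images.

```bash
python3 - <<'E'
import cv2
a=cv2.imread("pics/top0.png")[215:325,380:490];b=cv2.imread("pics/side0.png")[330:440,240:350]
cv2.imwrite("pics/crop.png",cv2.hconcat([cv2.resize(x,(400,400),interpolation=2) for x in(a,b)]))
E
```

```text
(no output)
```

View pics/top0.png

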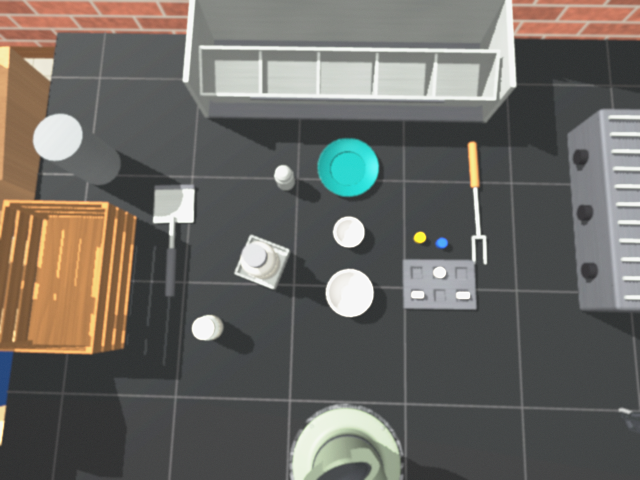

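View pics/crop.png

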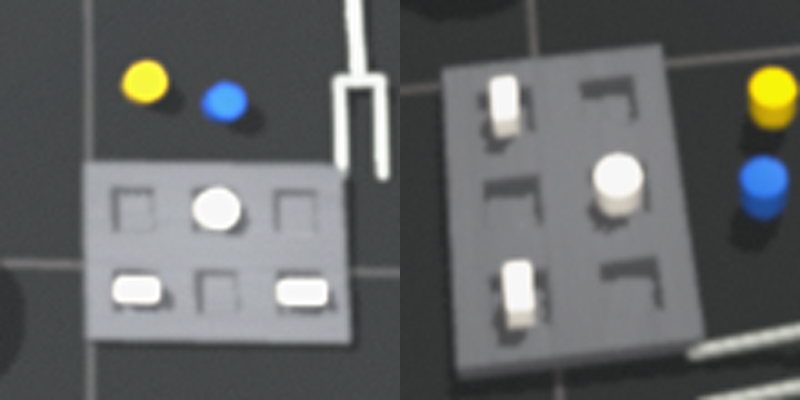

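The pick candidates in the top view are:
- White round tablet at (439,272), in the far row's middle pocket.
- Two white oblong bars at (418,295) and (463,295).
- Yellow round look-alike at (420,238).
- Blue round look-alike at (442,243).

I choose the white round one, and the crop confirms it is a cylinder. The larger bowl is at (349,292) and the jug with its cap at (257,257).

```bash
python3 - <<'E'
from h import *
np.set_printoptions(precision=4,suppress=True)
F=[bot.grab_frame(n) for n in("top","side")]
print("tablet top",tri(F[0],(439.7,272.2),F[1],(299.7,378.1)))
for f in F: print(atz(f,[(439.7,272.2),(299.7,378.1)][f is F[1]],.026))
for q in("cap","bowl"):
    P=[]
    for f in F:
        r=bot.trace(q,f)[0]; m=r["region"]; ys,xs=np.nonzero(m); P.append((xs.mean(),ys.mean())); print(q,r["conf"],m.sum(),P[-1],xs.min(),xs.max(),ys.min(),ys.max())
    print(tri(F[0],P[0],F[1],P[1]))
a=F[0]["img"][200:300,210:310];b=F[1]["img"][150:250,240:340]
cv2.imwrite("pics/cap.png",cv2.hconcat([cv2.resize(x,(400,400),interpolation=2) for x in(a,b)])[:,:,::-1])
E
python3 -m jog '[[[30,-22,0,0,0,0.1,1],[35,-22,0,0,0,0.1,1],[35,-22,0,0,0,0.1,1],[30,-30,0,0,0,0.036,1],[30,-30,0,0,0,0,1]]]' 40
```

```text
tablet top (array([ 0.4923, -0.2407,  0.0255]), np.float64(0.004432712168307343))
[ 0.49   -0.2406  0.026 ]
[ 0.4945 -0.2407  0.026 ]
cap 0.16 1378 (np.float64(265.6821480406386), np.float64(264.2191582002903)) 235 290 236 288
cap 0.7 487 (np.float64(286.38398357289526), np.float64(185.31211498973306)) 275 298 173 198
(array([0.4958, 0.2033, 0.1781]), np.float64(0.024370807839138583))
bowl 0.78 1631 (np.float64(349.5119558553035), np.float64(292.5922746781116)) 327 372 270 315
clock: 2.2
position: [0.3475, -0.4409, 0.304]
tool_rot: [3.141, -0.0, -0.002]
force: [-0.4, -0.0, -0.2]
grip_width: 0.0851
finger_force: 0.0Traceback (most recent call last):
  File "<stdin>", line 9, in <module>
IndexError: list index out of range
```

The tablet's top triangulates to (0.492, -0.241, 0.0255), which agrees with the text. I'll go above it.

```bash
python3 -m jog '[[[29,-39,0,0,0,0,1],[29,-39,0,0,0,0,1],[29,-39,0,0,0,0,1],[29,-39,0,0,0,0,1],[29,-39,0,0,0,0,1]]]' >/dev/null
python3 -m jog '[[[0,-5,40,0,0,0,1],[0,0,40,0,0,0,1],[0,0,40,0,0,0,1],[0,0,25,0,0,0,1],[0,0,0,0,0,0,1]]]'
python3 - <<'E'
from h import *
F=[bot.grab_frame(n) for n in("top","side")]
c=[(435,275),(300,365)]
cv2.imwrite("pics/near.png",cv2.hconcat([cv2.resize(f["img"][y-60:y+60,x-60:x+60],(400,400),interpolation=2) for f,(x,y) in zip(F,c)])[:,:,::-1])
E
```

```text
clock: 3.2
position: [0.4903, -0.2417, 0.1561]
tool_rot: [-3.14, 0.005, 0.0]
force: [-0.5, 1.0, 1.2]
grip_width: 0.0856
finger_force: 0.0
```

View pics/near.png

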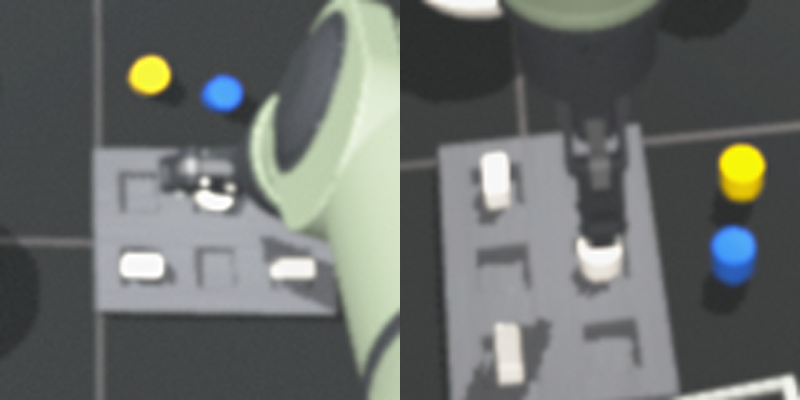

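The near view shows the fingers lined up either side of the white tablet, at (600,250) in the right half. I'll descend and grip.

```bash
python3 -m jog '[[[2,0,30,0,0,0,1],[0,0,25,0,0,0,1],[0,0,12,0,0,0,1],[0,0,0,0,0,0,0.6],[0,0,0,0,0,0,0.4]]]' 40
python3 -m jog '[[[0,0,0,0,0,0,0.2],[0,0,0,0,0,0,0],[0,0,0,0,0,0,0],[0,0,0,0,0,0,0],[0,0,0,0,0,0,0]]]'
```

```text
clock: 3.8
position: [0.4941, -0.2427, 0.0933]
tool_rot: [3.141, -0.001, -0.0]
force: [0.2, -0.5, -0.4]
grip_width: 0.0591
finger_force: 0.0
clock: 4.3
position: [0.4941, -0.2426, 0.0931]
tool_rot: [3.141, -0.001, -0.0]
force: [-2.6, 0.7, 13.4]
grip_width: 0.0232
finger_force: 38.5
```

The width is 23 mm, with 13 N pushing up: the grip is too high on the tablet. I'll reopen, lower and grip again.

```bash
python3 -m jog '[[[0,0,-2,0,0,0,0.6],[0,0,0,0,0,0,0.6],[0,0,4,0,0,0,0.6],[0,0,4,0,0,0,0.6],[0,0,0,0,0,0,0.5]]]' 40
python3 - <<'E'
from h import *
F=[bot.grab_frame(n) for n in("top","side")]
c=[(435,275),(300,375)]
cv2.imwrite("pics/near2.png",cv2.hconcat([cv2.resize(f["img"][y-40:y+40,x-40:x+40],(400,400),interpolation=2) for f,(x,y) in zip(F,c)])[:,:,::-1])
E
```

```text
clock: 4.8
position: [0.4933, -0.2421, 0.0851]
tool_rot: [-3.141, 0.001, -0.0]
force: [-0.2, 0.8, -0.1]
grip_width: 0.0431
finger_force: 0.0
```

View pics/near2.png

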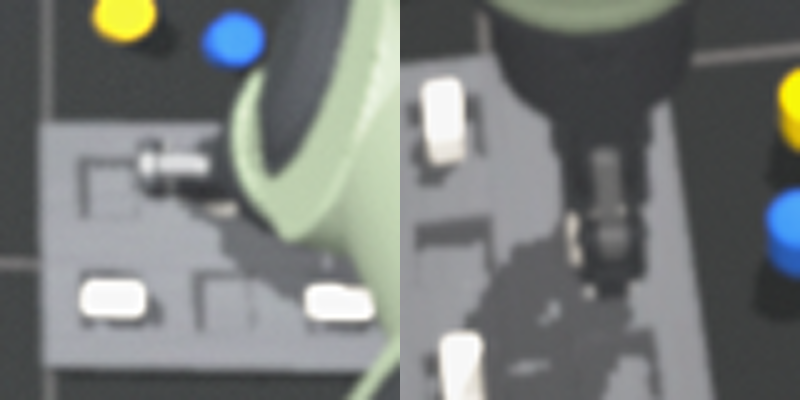

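The tablet is still seated, with a sliver showing on the finger's -x side at (573,240). I'll shift 2 mm towards -x and close.

```bash
python3 -m jog '[[[-2,0,-1,0,0,0,0.4],[0,0,0,0,0,0,0.2],[0,0,0,0,0,0,0],[0,0,0,0,0,0,0],[0,0,0,0,0,0,0]]]' 40
```

```text
clock: 5.4
position: [0.4913, -0.2424, 0.0872]
tool_rot: [-3.142, 0.0, -0.0]
force: [-3.2, 1.3, 7.6]
grip_width: 0.0236
finger_force: 38.9
```

```bash
python3 -m jog '[[[0,0,-10,0,0,0,0],[0,0,-20,0,0,0,0],[0,0,-30,0,0,0,0],[0,0,-40,0,0,0,0],[0,0,-10,0,0,0,0]]]'
python3 - <<'E'
from h import *
F=[bot.grab_frame(n) for n in("top","side")]
c=[(435,265),(300,355)]
cv2.imwrite("pics/lift.png",cv2.hconcat([cv2.resize(f["img"][y-50:y+50,x-50:x+50],(400,400),interpolation=2) for f,(x,y) in zip(F,c)])[:,:,::-1])
E
```

```text
clock: 5.9
position: [0.4927, -0.2429, 0.2012]
tool_rot: [3.14, -0.005, -0.001]
force: [0.3, -0.3, -0.6]
grip_width: 0.0239
finger_force: 39.3
```

View pics/lift.png

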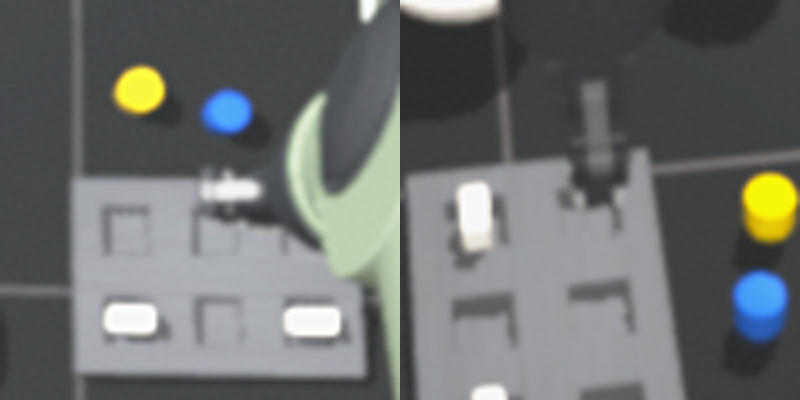

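The middle pocket is empty and the tablet is held. Next is the bowl.

```bash
python3 -m jog '[[[-10,-40,0,0,0,0,0],[-10,-45,0,0,0,0,0],[-10,-45,0,0,0,0,0],[-10,-45,0,0,0,0,0],[-10,-40,0,0,0,0,0]]]' >/dev/null
python3 -m jog '[[[-10,-27,0,0,0,0,0],[0,0,35,0,0,0,0],[0,0,35,0,0,0,0],[0,0,30,0,0,0,0],[0,0,0,0,0,0,0]]]'
```

```text
clock: 7.0
position: [0.4295, -0.0003, 0.0937]
tool_rot: [3.141, 0.006, 0.0]
force: [0.4, -0.3, 0.0]
grip_width: 0.0241
finger_force: 39.4
```

```bash
python3 -m jog '[[[0,0,0,0,0,0,0],[0,0,3,0,0,0,0],[0,0,0,0,0,0,0],[0,0,0,0,0,0,0.5],[0,0,0,0,0,0,0.5]]]'
python3 -m jog '[[[0,0,0,0,0,0,0.5],[0,0,-15,0,0,0,0.5],[0,0,-35,0,0,0,0.5],[0,0,-45,0,0,0,0.5],[0,0,-40,0,0,0,1]]]'
python3 -m jog '[[[13,-40,-40,0,0,0,1],[15,-42,-10,0,0,0,1],[15,-42,0,0,0,0,1],[15,-42,0,0,0,0,1],[10,-42,0,0,0,0,1]]]'
python3 - <<'E'
from h import *
F=[bot.grab_frame(n) for n in("top","side")]
np.set_printoptions(precision=4,suppress=True)
for f in F:
  for q in("cap","jug","jug_mouth","bowl","tablet"):
    for d in bot.spot_point(q,f)[:1]: print(q,d["conf"],np.array(d["xyz"]))
c=[(345,290),(265,290)]; d=[(260,260),(285,200)]
z=lambda c:cv2.hconcat([cv2.resize(f["img"][y-40:y+40,x-50:x+50],(375,300),interpolation=2) for f,(x,y) in zip(F,c)])
cv2.imwrite("pics/bowl.png",cv2.vconcat([z(c),z(d)])[:,:,::-1])
E
```

```text
clock: 7.5
position: [0.4319, -0.0003, 0.0945]
tool_rot: [-3.141, -0.001, -0.0]
force: [-0.7, 0.3, 0.0]
grip_width: 0.0427
finger_force: 0.0
clock: 8.0
position: [0.4313, -0.0003, 0.2308]
tool_rot: [-3.141, -0.0, -0.0]
force: [1.7, 0.4, -0.1]
grip_width: 0.0558
finger_force: 0.0
clock: 8.5
position: [0.4984, 0.2039, 0.2737]
tool_rot: [-3.141, -0.001, -0.001]
force: [0.3, -1.0, 0.0]
grip_width: 0.0853
finger_force: 0.0
bowl 0.66 [ 0.4312 -0.0026  0.0028]
tablet 0.66 [ 0.5707 -0.2428  0.001 ]
cap 0.61 [0.507  0.2341 0.1325]
jug 0.78 [0.5071 0.2318 0.0027]
jug_mouth 0.81 [0.5064 0.2352 0.1465]
bowl 0.94 [0.4297 0.0022 0.0003]
tablet 0.68 [ 0.5866 -0.1922 -0.0012]
```

View pics/bowl.png

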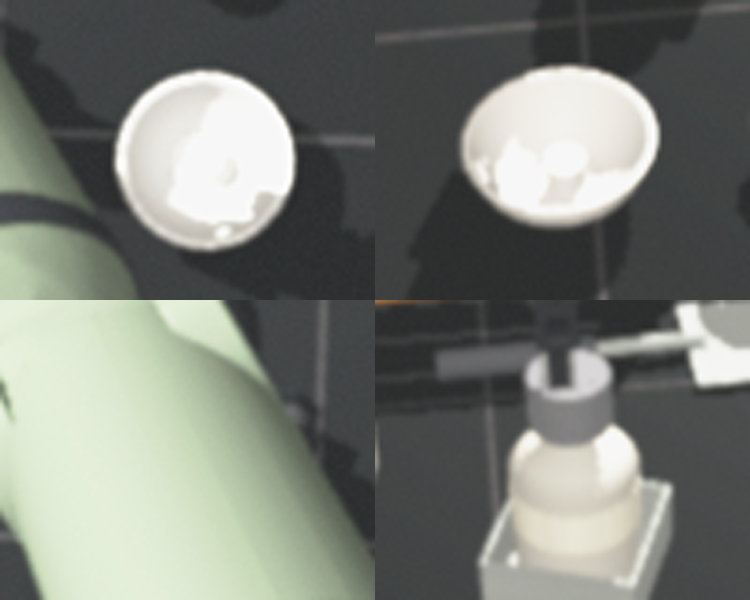

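The tablet stands in the big bowl, at (565,160) and (225,170) in the picture, and both bowls are undisturbed. Next I'll check the cap centre and height in two views, and the wrist angle.

```bash
python3 - <<'E'
from h import *
np.set_printoptions(precision=4,suppress=True)
s=bot.observe();print(s["qpos"],s["position"])
F=[bot.grab_frame(n) for n in("top","side")]
A=[cv2.imread(f"pics/{n}0.png") for n in("top","side")]
T=np.array([[.508+.028*np.cos(a),.2345+.028*np.sin(a),.175] for a in np.linspace(0,6.28,12,endpoint=False)]+[[.508,.2345,.175]])
o=[]
for f,a in zip(F,A):
    c=uv(f,T[-1]);x,y=c.astype(int);k=10
    im=cv2.resize(a[y-25:y+35,x-20:x+20],(400,600),interpolation=2)
    for p in T:
        u=(uv(f,p)-[x-20,y-25]+.5)*k; cv2.circle(im,tuple(int(v) for v in u),3,(0,0,255),-1)
    o.append(im)
cv2.imwrite("pics/cap.png",cv2.hconcat(o))
E
```

```text
[-0.388   0.4219 -0.1418  1.859   0.0762  0.8657 -2.1388] [0.4979 0.2016 0.2735]
```

View pics/cap.png

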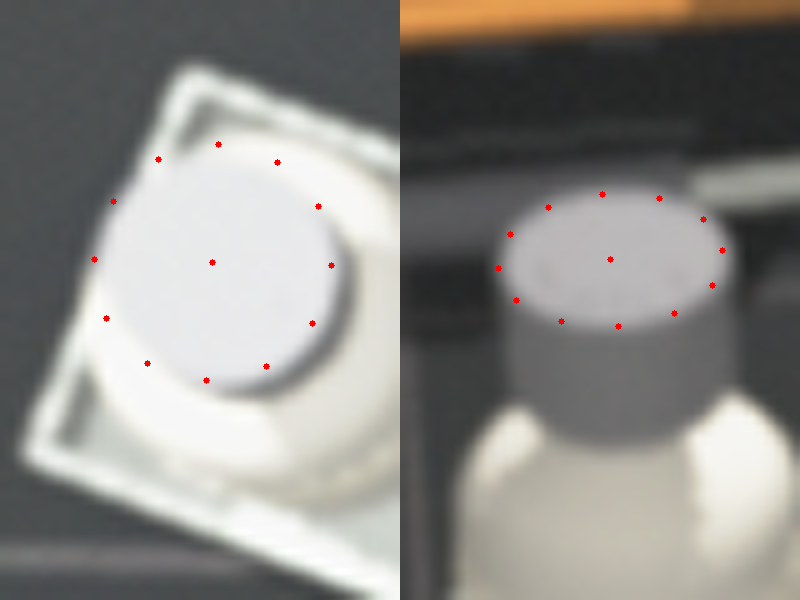

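The overlay of a 56 mm circle at z = 0.175 fits the cap in both views to within about 1 mm, so I set the centre to (0.509, 0.2335). The wrist has room to turn anticlockwise. I'll descend and grip.

```bash
python3 -m jog '[[[11,-32,0,0,0,0,1],[0,0,0,0,0,0,1],[0,0,25,0,0,0,1],[0,0,20,0,0,0,1],[0,0,6,0,0,0,1]]]' 100
python3 -m jog '[[[0,0,0,0,0,0,0.6],[0,0,0,0,0,0,0],[0,0,0,0,0,0,0],[0,0,0,0,0,0,0],[0,0,0,0,0,0,0]]]'
```

```text
clock: 9.7
position: [0.5082, 0.2336, 0.2206]
tool_rot: [3.14, 0.002, -0.0]
force: [0.3, 0.6, -0.1]
grip_width: 0.0853
finger_force: 0.0
clock: 10.2
position: [0.5093, 0.2344, 0.2235]
tool_rot: [-3.141, -0.002, -0.0]
force: [-0.5, 0.5, 5.2]
grip_width: 0.0532
finger_force: 103.4
```

Gripped. Now press.

```bash
python3 -m jog '[[[0,0,3,0,0,0,0],[0,0,3,0,0,0,0],[0,0,2,0,0,0,0],[0,0,0,0,0,0,0],[0,0,0,0,0,0,0]]]'
```

```text
clock: 10.7
position: [0.5093, 0.2344, 0.2158]
tool_rot: [-3.141, -0.002, -0.0]
force: [-2.9, -1.0, 12.4]
grip_width: 0.0533
finger_force: 103.6
```

```bash
python3 -m jog '[[[0,0,0,0,0,-0.1,0],[0,0,0,0,0,-0.1,0],[0,0,0,0,0,-0.1,0],[0,0,0,0,0,0,0],[0,0,0,0,0,0,0]]]'
python3 -c "
from h import *
print(bot.observe()['moment'],bot.observe()['force'])"
```

```text
clock: 11.2
position: [0.5097, 0.2347, 0.2161]
tool_rot: [-3.141, -0.003, 0.3]
force: [-2.1, 1.8, 13.0]
grip_width: 0.0532
finger_force: 103.9
[0.27301455 0.2359127  0.05397785] [-2.09622376  1.79760406 13.01596918]
```

Low resisting moment, so the cap is turning. I'll continue to 75–78°.

```bash
python3 -m jog '[[[0,0,0,0,0,-0.1,0],[0,0,0,0,0,-0.1,0],[0,0,0,0,0,-0.1,0],[0,0,0,0,0,-0.1,0],[0,0,0,0,0,-0.1,0]]]'
python3 -m jog '[[[0,0,0,0,0,-0.1,0],[0,0,0,0,0,-0.1,0],[0,0,0,0,0,-0.1,0],[0,0,0,0,0,-0.1,0],[0,0,0,0,0,-0.1,0]]]'
python3 -m jog '[[[0,0,0,0,0,-0.05,0],[0,0,0,0,0,0,0],[0,0,0,0,0,0,0]]]'
python3 -c "
from h import *
print(bot.observe()['moment'],bot.observe()['force'])"
```

```text
clock: 11.7
position: [0.5096, 0.235, 0.2161]
tool_rot: [3.141, -0.003, 0.804]
force: [-1.4, 2.2, 12.3]
grip_width: 0.0531
finger_force: 103.9
clock: 12.2
position: [0.5096, 0.235, 0.2161]
tool_rot: [3.139, -0.002, 1.304]
force: [-2.0, 2.9, 12.1]
grip_width: 0.0528
finger_force: 103.9
clock: 12.5
position: [0.5097, 0.2349, 0.2161]
tool_rot: [3.139, -0.002, 1.35]
force: [-0.8, 2.7, 13.1]
grip_width: 0.0532
finger_force: 103.9
[ 0.46620821  0.24307425 -0.01846003] [-0.8182906   2.73794201 13.08669007]
```

```bash
python3 -m jog '[[[0,0,-5,0,0,0,0],[0,0,-5,0,0,0,0],[0,0,-5,0,0,0,0],[0,0,-3,0,0,0,0],[0,0,0,0,0,0,0]]]'
```

```text
clock: 13.0
position: [0.5089, 0.234, 0.2328]
tool_rot: [3.141, -0.0, 1.35]
force: [-0.0, -0.0, -0.3]
grip_width: 0.0532
finger_force: 104.6
```

Free: no downward pull. I'll lift to about 5 cm of clearance.

```bash
python3 -m jog '[[[0,0,-10,0,0,0,0],[0,0,-15,0,0,0,0],[0,0,-15,0,0,0,0],[0,0,-10,0,0,0,0],[0,0,-3,0,0,0,0]]]' >/dev/null
python3 -m jog '[[[0,0,0,0,0,0,0],[0,0,0,0,0,0,0],[0,0,0,0,0,0,0]]]'
python3 - <<'E'
from h import *
F=[bot.grab_frame(n) for n in("top","side")]
f=F[1]
for q in("cap","jug_mouth","jug"):
  for f in F:
    for d in bot.spot_point(q,f)[:1]: print(q,d["conf"],np.round(d["xyz"],4))
f=F[1]
a=cv2.resize(f["img"][130:260,220:350],(400,400),interpolation=2); b=cv2.resize(F[0]["img"][180:380,200:400],(400,400))
cv2.imwrite("pics/end.png",cv2.hconcat([a,b])[:,:,::-1])
E
```

```text
clock: 13.8
position: [0.5087, 0.234, 0.2848]
tool_rot: [-3.141, 0.001, 1.35]
force: [0.9, -1.1, -1.0]
grip_width: 0.0531
finger_force: 104.7
cap 0.55 [0.5079 0.2316 0.1948]
jug_mouth 0.71 [0.5069 0.2353 0.1462]
jug 0.84 [5.078e-01 2.348e-01 3.000e-04]
```

View pics/end.png

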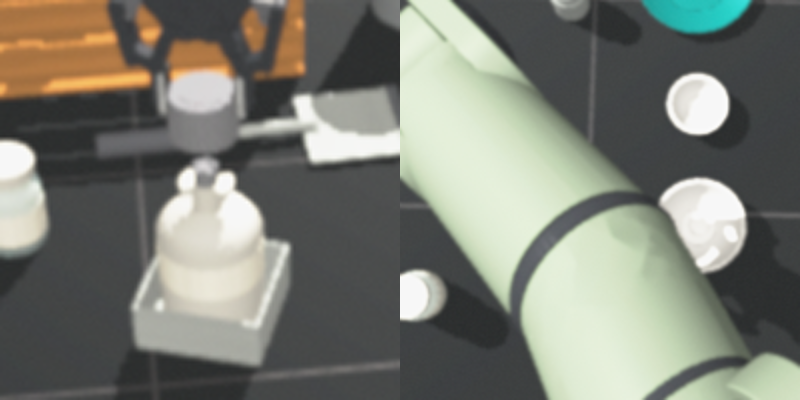

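The cap at (203,110) is level in the gripper, straight above the bare mouth at (205,170), with its skirt near z = 0.195, about 5 cm clear. I'm handing in.

```bash
python3 -c "
from workcell import bot
print(bot.job_done())"
```

```text
the job is handed in; nothing more can be done
None
```

The job is handed in: the tablet is in the larger bowl, and the gripper holds the opened cap level, about 5 cm above the jug's mouth, at about 14 s of the 48 s allowed.

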